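# Set the stiff bench timer and start it

## Robot

A 6-joint arm with a two-finger parallel gripper is mounted at the origin on the work surface. World frame = base frame: x ahead of the robot, y to its left, z up, the work surface at z = 0. Lengths are in m, angles in rad, forces in N, time in s.
With the tool pointing down it reaches from about 0.35 to 0.875 m from the base axis. Payload 4.2 kg.
Tool frame: the origin (TCP) lies midway between the tips of the shut fingers; the grasp point (between the pads) lies 19 mm behind it; z points along the fingers, y is the direction in which the jaws open and shut (so a half turn about z gives the same grasp; the last joint's range is limited). The gripper opens to 87 mm and grips with 3 to 60 N. Pads are 19 mm wide; open, the fingers measure 117 mm over their backs; the gripper's body (75 mm by 190 mm) begins 51 mm behind the grasp point.
Start: joints at [1.537, 0.385, 0.008, 0, -1.194, -0.259], TCP at [0.18, 0.598, 0.223] pointing down, gripper open.
Joint ranges: [-3.14, 3.14], [-1.21, 2.06], [-1.07, 1.41], [-3.16, 2.05], [-2.99, -0.16], [-3.1, 3.1]. Speed limits (rad/s): [2.79, 2.79, 3.14, 3.14, 3.14, 3.14].

## Interface

Orientations are given as a rotation vector (axis times angle).
In Python, from cell import bot gives the robot as it stands. The module is installed in compiled form; this text tells all that it offers.
- The arm moves only by the tool play_rows, never from a script. Its argument "plan" is a list of rows, each a list of 5 numbers: the shift along the tool's x, y, z in mm, then the turn about the tool's z in degrees, then the closure, from 0 (fully open) to 1 (shut). In form: [[x, y, z, spin, gripper], ...]. A call has 1 to 10 rows; each row shifts and turns the commanded pose from where the row before left it, along the tool's axes as they then stand; what a row does not reach is not made up. A row lasts 1/10 s, in which the tool goes at most 50 mm and 8.59 degrees, less where a joint would pass 70% of its speed; a pose out of reach is approached as far as the arm can. A call is refused whole if a number of a shift passes 50 or a number of a turn 8.59, either way. A call with a gripper value outside its range is refused whole. The fingers move at their own pace and stop on an object; "force" is the grip in N (left out, the last holds). Time passes only in rows, so rows that do not move let the fingers close. It gives the time, the measured TCP pose, the force and the opening at its end, in the units of the state.
- bot.observe(): the state, without advancing time (a new reading comes with each control period).
- bot.grab_frame(name): name is "scene" or "side" or "wrist"; returns a dict with "pixels" (384x512x3 uint8, red, green, blue), "fovy" (degrees; the focal length in pixels is half the picture's height over the tangent of half this angle, whatever the lens; pixels are square), "cx", "cy" (the principal point, pixels), "D" ([k1, k2, p1, p2, k3] as OpenCV has them; the pictures are not rectified), "position" and "rotation" of the camera in the world. Camera axes: x right, y down, z forward; pixel columns grow to the right and rows downward; lengths in m; the calibration is good to about 2 mm. A picture is of the moment at which its call begins. There is no depth.
- bot.job_done(): hands the job in, once; it reports no verdict.
The state is a dict: "clock": time; "joints": joint angles; "qd": joint speeds; "joint_torque": joint torques, N m; "tool_pos": TCP position; "ee_rot": TCP orientation; "force": force on the tool from outside, world axes, zero at the start; "ft_torque": the same for the moment, N m; "grip_width": finger opening in m.
Only numpy, scipy, OpenCV 4.12 (cv2) and the standard library are available. Lean on these libraries where they do the work, as an engineer would, in place of code of your own. Each camera call takes 0.05 s, during which the arm holds its last target. There are 200 camera calls.

## Task

Turn the stiff round dial of the free-standing bench timer clockwise until its pointer faces the raised index on the case, pressing down on it while turning so that the timer stays where it stands instead of spinning or sliding, then press the start key fully home so that it stays down. Never push down on the timer harder than about 25 N, leave the other things on the bench alone, and let go of everything at the end.

Things in the scene. Friction and masses are not known exactly. Their poses are not given: they have to be found in the camera images.
- timer: Free-standing timer: grey steel box 170 x 100 mm, top face 50 mm above the bench, about 0.5 kg, loose on four rubber feet. Origin: centre of its underside; x runs along the long side from dial end to key end, z up. Its dial is so stiff (about 0.36 N m) that the timer spins with it unless pressed down: 3 to 10 N may be needed, 12 to 18 N hold it surely; over about 25 N is too much.
- timer_near (a point): Middle of the top edge of the case at the dial end: 85 mm from the timer's centre along its -x, 50 mm above the bench.
- timer_far (a point): Middle of the top edge of the case at the key end: 85 mm from the timer's centre along its +x, 50 mm above the bench.
- dial_grip (a point): Point on the dial's axis at grip height, 16 mm below its top, 82 mm above the bench with the shaft up. Dial: black fluted upright drum, 46 mm diameter, 40 mm tall, axis 35 mm from the timer's centre along the timer's -x, underside 8 mm above the case top with the shaft up. A raised aluminium pointer bar on its top runs from axis to rim.
- dial (a joint): Turn of the dial in rad, clockwise from above, range 0 to 3.3, stays where left; starts at 0.6 to 1.6. At 2.4 (within 0.12) the pointer faces the raised index, a dark 14 mm ridge on the case top between dial and key. The shaft also has up to 5 mm of loose axial play (1.6 N friction): pushed down, the dial sinks by an unknown amount to a hard stop; only then the push reaches the case.
- start_key_top (a point): Centre of the top of the start key, a grey block key 26 mm (timer x) by 50 mm (timer y), 52 mm from the timer's centre along its +x; it stands 10 mm above the case top when up, 5 mm when fully down. Its cap is cushioned by a spring: against the stop it gives up to 4 mm more, from about 3.5 N at 2.5 N per mm, and comes back.
- start_key (a joint): Travel of the start key in m: 0 up, 0.005 fully down (stop; the cap's cushion is not counted). It moves straight down against about 3 N of friction and stays where it is left; beyond 0.004 counts as home.
- tray: Bystander: open steel tray 170 x 120 x 35 mm; origin under its centre.
- gear_big: Bystander: dark steel gear, 68 mm diameter, 24 mm tall, lying beside the timer; origin under its centre.
- gear_small: Bystander: dark steel gear, 48 mm diameter, 22 mm tall, in the tray; origin under its centre.
- collar: Bystander: steel ring, 44 mm diameter, 20 mm tall, in the tray; origin under its centre.
- oil: Bystander: amber oil bottle, 52 mm diameter, 150 mm tall; origin under its centre.
- hammer: Bystander: hammer lying on the bench at the side, along x; origin under its middle.
- wrench: Bystander: wrench lying on the bench at the side, along x; origin under its middle.
Mind the look-alikes: they are no part of the job. Leave any purple or yellow look-alike of the timer alone.

How it is judged:
By the outcome, as a careful person would: the job done as asked, in the order asked, and still so for the second after the job is handed in, with the robot touching nothing.
It also fails if it takes over 72 s, if anything falls off the work surface, if the arm or the gripper's body presses on something with over 40 N, if the wrist force passes 120 N, or if a joint passes its speed limit or range.

## Working session

There is one attempt and no reset: what is moved stays moved. The work goes in short steps, Python scripts to look and compute and a tool call to move; the robot and the scene stay as the last step left them, time stands still between calls to the robot, and variables do not carry over. Pictures are saved under pics/ and viewed, about 8 in all and at most 12, crops included, and the job is handed in when it is done.

Besides the shell and the picture viewer there is one more tool, called after "Call:" as name(argument=value, ...), one argument or row to a line, values as JSON. play_rows: Moves the arm, as the interface text tells. Its arguments: {"type":"object","properties":{"plan":{"type":"array","items":{"type":"array","items":{"type":"number"}}},"force":{"type":"number"}},"required":["plan"]}

```bash
mkdir -p pics
cat > h.py <<'E'
import cv2,numpy as np,pickle
from cell import bot
def snap(name,fn):
    f=bot.grab_frame(name); pickle.dump(f,open(f'pics/{fn}.pkl','wb'))
    cv2.imwrite(f'pics/{fn}.png',f['pixels'][:,:,::-1]); return f
def load(fn): return pickle.load(open(f'pics/{fn}.pkl','rb'))
def K(f):
    h=f['pixels'].shape[0]; F=h/2/np.tan(np.radians(f['fovy'])/2)
    return np.array([[F,0,f['cx']],[0,F,f['cy']],[0,0,1.]])
def ray(f,uv,z):
    p=cv2.undistortPoints(np.array([[uv]],float),K(f),np.array(f['D'],float))[0,0]
    d=np.array(f['rotation'])@np.array([p[0],p[1],1]); o=np.array(f['position'])
    return o+d*(z-o[2])/d[2]
def proj(f,P):
    R=np.array(f['rotation']); q=(np.atleast_2d(P)-np.array(f['position']))@R
    return cv2.projectPoints(q,np.zeros(3),np.zeros(3),K(f),np.array(f['D'],float))[0][:,0]
E
python3 - <<'E'
from h import *
s=bot.observe(); print(s)
a=[snap(n,n+'0') for n in('scene','side','wrist')]
im=[cv2.imread(f'pics/{n}0.png') for n in('scene','side','wrist')]
for f in a: print(f['position'],f['rotation'],f['fovy'],f['D'])
E
```

```text
{'clock': 0.0, 'joints': array([ 1.53662924e+00,  3.85571070e-01,  6.63948061e-03, -4.97468888e-04,
       -1.19398533e+00, -2.58567247e-01]), 'qd': array([-6.04692464e-04, -1.75432522e-03, -3.47760260e-04,  8.30276119e-05,
        3.84688364e-04, -1.33506601e-03]), 'joint_torque': array([-1.41768149e-03, -3.90666318e+01,  1.87407446e+01,  4.21982467e+00,
        1.09523491e-02, -2.00328686e-04]), 'tool_pos': array([0.18018601, 0.5978444 , 0.2214564 ]), 'ee_rot': array([ 3.10582298e+00, -4.58156069e-01, -3.48532185e-04]), 'force': array([ 0.77231033, -0.18361778, -0.15845977]), 'ft_torque': array([ 0.01680399,  0.02026625, -0.02082943]), 'grip_width': 0.08690752632413619}
[1.00938329 0.47544184 1.20252128] [-1.15077684 -2.59949088  0.681717  ] 54.92284781839739 [-0.00551361  0.          0.          0.          0.        ]
[ 0.47719595 -0.7907583   0.78982941] [-2.28253536  0.02135031 -0.01606529] 56.87984017794989 [-0.01182338  0.          0.          0.          0.        ]
[0.25488755 0.57577669 0.38398815] [ 1.75750862 -2.36648774 -0.34233818] 69.79624407970002 [0.01758676 0.         0.         0.         0.        ]
```

View pics/scene0.png

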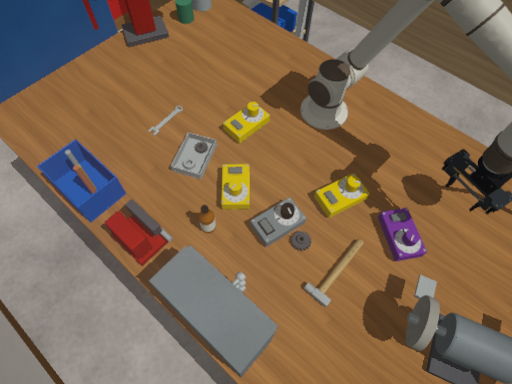

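View pics/side0.png

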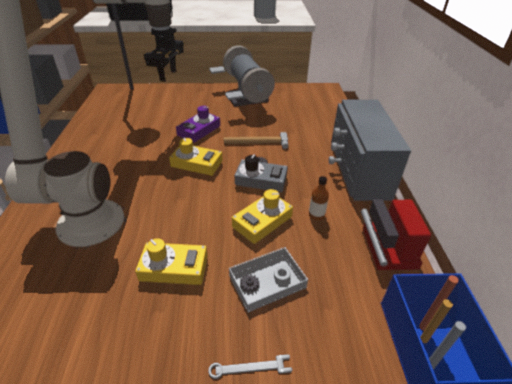

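The grey timer shows in scene at about (278,221) with its dial at (288,210), and in side at about (262,176) with its dial at (252,165). The gear lies beside it. I'll enlarge both views.

```bash
sed -i "s/R=np.array(f\['rotation'\])/R=cv2.Rodrigues(np.array(f['rotation']))[0]/; s/d=np.array(f\['rotation'\])@/d=cv2.Rodrigues(np.array(f['rotation']))[0]@/" h.py
python3 - <<'E'
from h import *
a=cv2.imread('pics/scene0.png')[190:255,240:320];b=cv2.imread('pics/side0.png')[145:205,222:302]
r=lambda i:cv2.resize(i,(800,i.shape[0]*10),interpolation=cv2.INTER_CUBIC)
cv2.imwrite('pics/c1.png',cv2.resize(np.vstack([r(a)]),(720,585)))
for n,uv,z in(('scene0',(278,221),.05),('scene0',(288,207),.098),('side0',(262,172),.05),('side0',(252,160),.098)): print(ray(load(n),uv,z))
E
```

```text
[0.54733539 0.20005616 0.05      ]
[0.50464172 0.2032619  0.098     ]
[0.54113095 0.18213456 0.05      ]
[0.50640497 0.18604517 0.098     ]
```

View pics/c1.png

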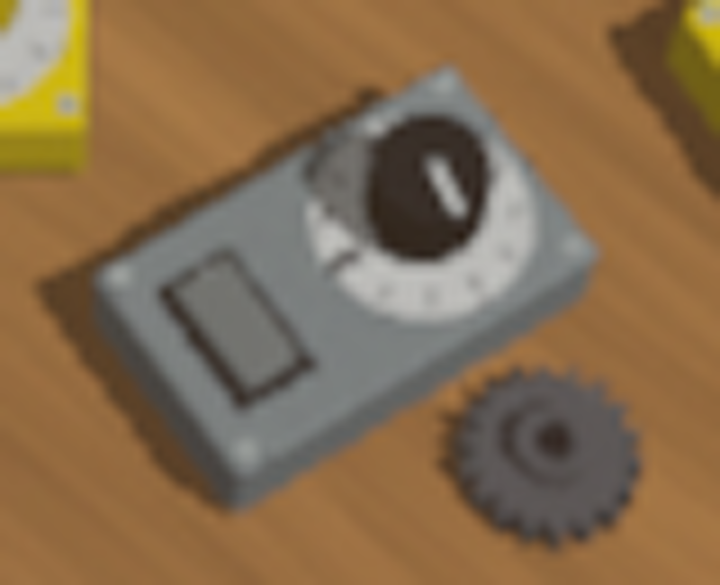

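The scene crop shows the top corners at scene px (290,197.6), (306.4,218.3), (266.5,243.5) and (251,221.5). The pointer bar runs from the axis at about (287.5,209) toward (291,213.5).

Run:
```python
from h import *
f=load('scene0')
C=np.array([ray(f,p,.05) for p in((290,197.6),(306.4,218.3),(266.5,243.5),(251,221.5))]);print(C,C.mean(0))
x=(C[2]+C[3]-C[0]-C[1]);print(np.degrees(np.arctan2(x[1],x[0])),np.linalg.norm(x)/2)
for p in ((289,208),(291.2,213.7),(287,208.5)): print(ray(f,p,.098))
# camera in tool frame
s=bot.observe();w=load('wrist0');R=cv2.Rodrigues(s['ee_rot'])[0];Rc=cv2.Rodrigues(w['rotation'])[0]
print(R.T@(w['position']-s['tool_pos']),'\n',R.T@Rc,'\n',R)
```

```text
[[0.44902832 0.17308211 0.05      ]
 [0.4736996  0.26572953 0.05      ]
 [0.63554506 0.22438444 0.05      ]
 [0.61095326 0.13306882 0.05      ]] [0.54230656 0.19906623 0.05      ]
-14.105472954888397 0.16691799303817012
[0.50528464 0.20810225 0.098     ]
[0.51674609 0.22683971 0.098     ]
[0.51124292 0.2043404  0.098     ]
[ 7.78820118e-02 -2.41598352e-05 -1.62275510e-01] 
 [[ 8.93148496e-05 -9.58449337e-01 -2.85262792e-01]
 [ 9.99999660e-01 -1.48075030e-04  8.10611269e-04]
 [-8.19170129e-04 -2.85262767e-01  9.58448998e-01]] 
 [[ 9.57398385e-01 -2.88770128e-01 -3.82608788e-04]
 [-2.88770363e-01 -9.57397006e-01 -1.62781484e-03]
 [ 1.03755792e-04  1.66895338e-03 -9.99998602e-01]]
```

Call:
play_rows(
  plan=[
    [20,13,0,0,0],
    [36,23.5,0,0,0],
    [36,23.5,0,0,0],
    [36,23.5,0,0,0],
    [36,23.5,0,0,0],
    [36,23.5,0,0,0],
    [36,23.5,0,0,0],
    [36,23.5,0,0,0],
    [36,23.5,0,0,0],
    [36,23.5,0,0,0],
  ],
)

```text
clock: 1.15
tool_pos: [0.4456, 0.2826, 0.2225]
ee_rot: [3.108, -0.458, -0.0]
force: [1.1, 0.6, 0.1]
grip_width: 0.0872
```

Call:
play_rows(
  plan=[
    [36,23.5,0,0,0],
    [30,20,0,0,0],
    [17,11.5,0,0,0],
    [0,0,0,0,0],
    [0,0,0,0,0],
  ],
)

```text
clock: 1.65
tool_pos: [0.5084, 0.2072, 0.2222]
ee_rot: [3.107, -0.46, -0.001]
force: [0.2, 0.5, 0.5]
grip_width: 0.0871
```

Run:
```python
from h import *
f=snap('wrist','wrist1');s=bot.observe();print(s['tool_pos'],s['force'],s['clock'],s['joints'])
print(ray(f,(256,192),.05))
P=[(.508,.2075,.098),(.542,.199,.05)];print(proj(f,P))
cv2.imwrite('pics/w1.png',cv2.resize(cv2.imread('pics/wrist1.png'),(800,600),interpolation=cv2.INTER_CUBIC))
```

```text
[0.50809549 0.20778761 0.2222992 ] [ 0.53782169  0.73282713 -0.35316643] 1.7 [ 6.83391780e-01  2.56105604e-01 -1.80229453e-01 -3.62813303e-04
 -1.13496833e+00  5.94809922e-01]
[0.48565172 0.21605172 0.05      ]
[[257.34460407 183.85411043]
 [255.91938127 145.43826549]]
```

View pics/w1.png

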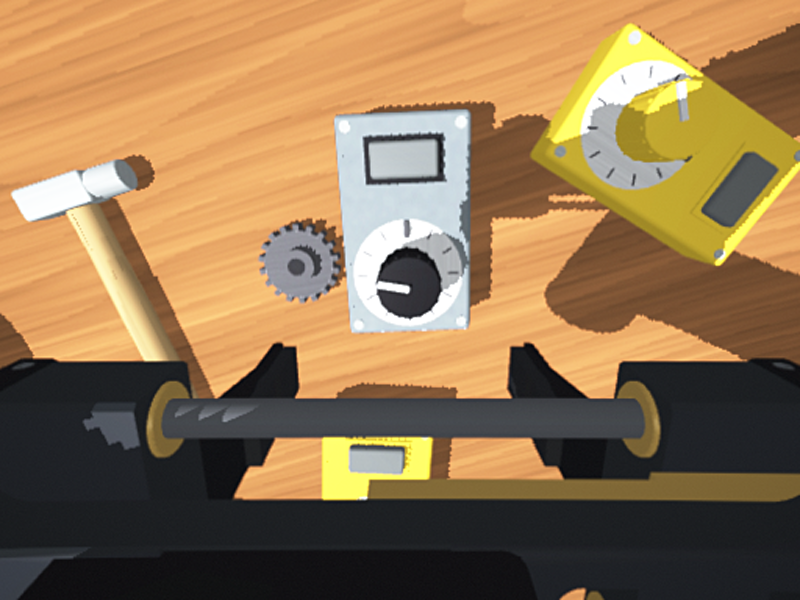

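In the wrist view (w1, scaled by 1.5625) the case top corners are at (335,114), (469,110), (469,330) and (351,332). The dial top is at (409,283), the pointer tip at (378,287) and the index at (407,228).

Run:
```python
from h import *
f=load('wrist1');k=1.5625
g=lambda p,z:ray(f,np.array(p)/k,z)
C=np.array([g(p,.05) for p in((469,330),(351,332),(335,114),(469,110))]);print(C,C.mean(0))
x=(C[2]+C[3]-C[0]-C[1]);print(np.degrees(np.arctan2(x[1],x[0])),np.linalg.norm(x)/2)
y=(C[1]+C[2]-C[0]-C[3]);print(np.degrees(np.arctan2(-y[0],y[1])),np.linalg.norm(y)/2)
d=g((409,283),.098);t=g((378,287),.098);i=g((407,228),.052);key=g((404,160),.06);print(d,t,i,key)
print(C.mean(0)+(.087*0,0,0))
a=lambda v:np.degrees(np.arctan2(v[1],v[0]))
print('ptr',a(t-d),'idx',a(i-d))
s=load('scene0');print('oil',ray(s,(209,210),.15),ray(s,(208,228),0.0), 'key scene',ray(s,(240+237/9,190+327/9),.06))
b=load('side0');print('oil side',ray(b,(323,180),.15),'dial side',ray(b,(252,160),.098))
```

```text
[[0.44412362 0.16880204 0.05      ]
 [0.47084731 0.26314304 0.05      ]
 [0.63274678 0.2200406  0.05      ]
 [0.60745632 0.12731155 0.05      ]] [0.53879351 0.19482431 0.05      ]
-14.579588944250206 0.16802673412009575
-15.538398067165076 0.09708330681830511
[0.50954082 0.20207028 0.098     ] [0.51300844 0.2233665  0.098     ] [0.54010536 0.19383385 0.052     ] [0.58827347 0.18175984 0.06      ]
[0.53879351 0.19482431 0.05      ]
ptr 80.75181103413058 idx -15.081621519113959
oil [0.7055862 0.0377581 0.15     ] [0.714419   0.02303414 0.        ] key scene [0.59286849 0.18606491 0.06      ]
oil side [0.70780058 0.00978119 0.15      ] dial side [0.50640497 0.18604517 0.098     ]
```

Call:
play_rows(
  plan=[
    [-1,3,20,0,0],
    [0,0,30,0,0],
    [0,0,30,0,0],
    [0,0,20,0,0],
    [0,0,5,0,0],
    [0,0,0,0,0],
    [0,0,0,0,0],
  ],
)

```text
clock: 2.4
tool_pos: [0.5073, 0.2059, 0.1188]
ee_rot: [-3.107, 0.456, -0.003]
force: [0.7, 1.0, 0.2]
grip_width: 0.087
```

Run:
```python
from h import *
f=snap('wrist','wrist2');s=bot.observe();print(s['tool_pos'],s['force'],s['clock'])
cv2.imwrite('pics/w2.png',cv2.resize(cv2.imread('pics/wrist2.png'),(800,600),interpolation=cv2.INTER_CUBIC))
```

```text
[0.50739258 0.20590555 0.11903002] [ 0.18700986 -0.1401653   0.27583884] 2.45
```

View pics/w2.png

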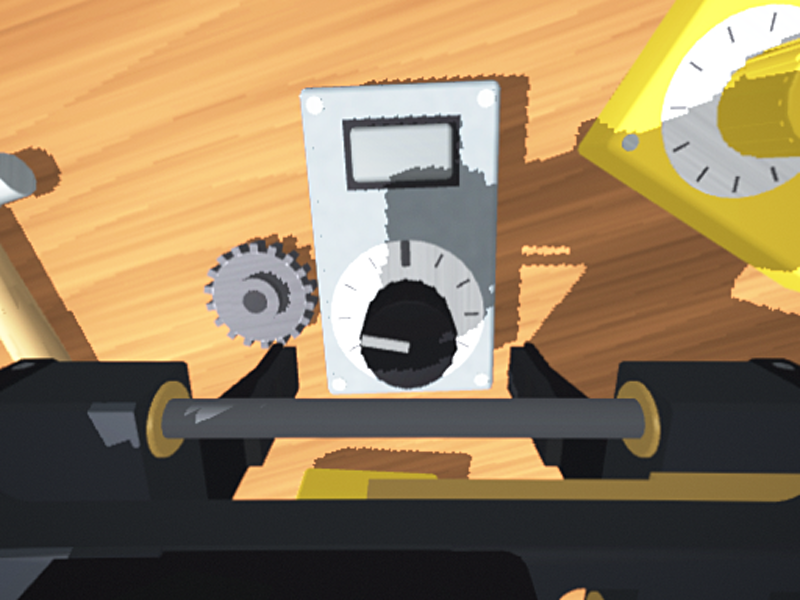

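Dial top centre is at about (408,345) in w2 and the jaw inner edges are at 298 and 510, so their middle is 404. The pointer runs (410,348)→(363,342). The index is at (405,252).

Run:
```python
from h import *
f=load('wrist2');k=1.5625;s=bot.observe();R=cv2.Rodrigues(s['ee_rot'])[0]
g=lambda p,z:ray(f,np.array(p)/k,z)
d=g((408,347),.098);i=g((405,252),.052);print(d,R.T@(d-s['tool_pos']))
C=np.array([g(p,.05) for p in((493,391),(331,391),(302,89),(498,83))]);c=C.mean(0);print(C,c)
x=(C[2]+C[3]-C[0]-C[1]);x/=np.linalg.norm(x);a=lambda v:np.degrees(np.arctan2(v[1],v[0]));print(a(x))
print(c-.035*x,c+.052*x,R.T@(c-.035*x-s['tool_pos']))
t=g((362,342),.098);e=g((410,348.5),.098);print('ptr',a(t-e),a(t-d),'idx',a(i-d), a(i-(c-.035*x)),'toolx',a(R[:,0]))
print('proj tip',proj(f,s['tool_pos'])*k)
```

```text
[0.50599117 0.20372786 0.098     ] [-0.00075558  0.0025355   0.02102305]
[[0.44439086 0.1683554  0.05      ]
 [0.47218063 0.26129145 0.05      ]
 [0.63176829 0.21998772 0.05      ]
 [0.60682537 0.12766097 0.05      ]] [0.53879129 0.19432389 0.05      ]
-14.285921618763735
[0.50487361 0.20296052 0.05      ] [0.58918326 0.18149232 0.05      ] [-0.00169659  0.00369846  0.06901888]
ptr 65.00421767545606 66.63360358820374 idx -14.708170531219912 -13.103356517841728 toolx -16.723874894253086
proj tip [[402.54213214 365.51488381]]
```

Call:
play_rows(
  plan=[
    [-1,1.9,10,0,0],
    [0,0,20,0,0],
    [0,0,16,0,0],
    [0,0,8,0,0],
    [0,0,0,0,0.3],
    [0,0,0,0,0.4],
  ],
  force=3,
)

```text
clock: 3.05
tool_pos: [0.5057, 0.2036, 0.064]
ee_rot: [-3.107, 0.458, -0.001]
force: [-0.4, 0.8, 0.7]
grip_width: 0.0778
```

Call:
play_rows(
  plan=[
    [0,0,0,0,0.44],
    [0,0,0,0,0.47],
    [0,0,0,0,0.5],
    [0,0,0,0,0.53],
    [0,0,0,0,0.6],
    [0,0,0,0,0.6],
  ],
  force=3,
)

```text
clock: 3.65
tool_pos: [0.5055, 0.2038, 0.0638]
ee_rot: [-3.107, 0.458, -0.001]
force: [0.5, 1.4, 1.1]
grip_width: 0.0455
```

Run:
```python
from h import *
f=snap('wrist','wrist3');s=bot.observe();print(s['tool_pos'],s['force'],s['clock'],s['grip_width'],s['ft_torque'])
cv2.imwrite('pics/w3.png',cv2.resize(cv2.imread('pics/wrist3.png'),(800,600),interpolation=cv2.INTER_CUBIC))
```

```text
[0.50549936 0.20382205 0.06381267] [0.06512452 1.48343025 0.76565217] 3.7 0.04578274495896468 [ 0.30802073  0.0740289  -0.02219515]
```

View pics/w3.png

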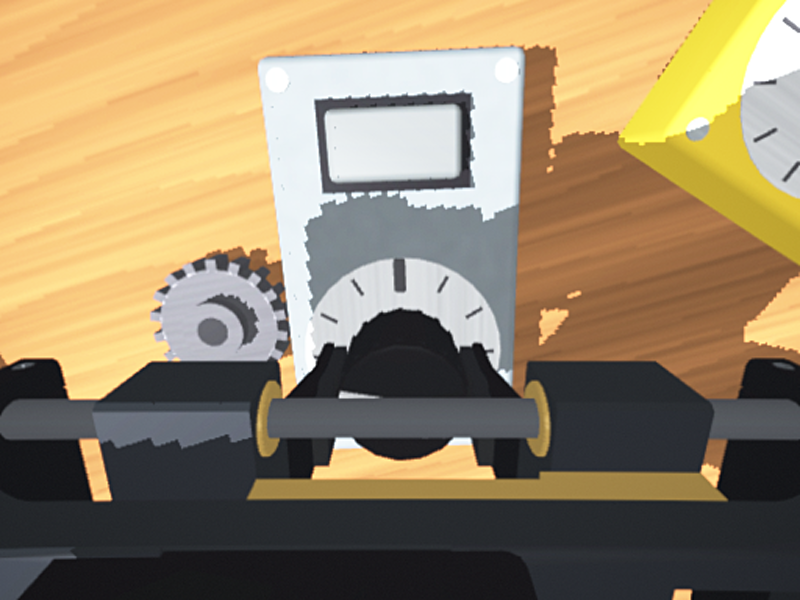

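The dial sits centred between the pads (opening 45.6 mm, pads at about x=335 and 480 in w3), and the timer hasn't moved. Next I grip firmly, then press down in small steps.

Call:
play_rows(
  plan=[
    [0,0,0,0,0.8],
    [0,0,0,0,0.8],
    [0,0,0,0,0.8],
    [0,0,1,0,0.8],
    [0,0,1,0,0.8],
    [0,0,0,0,0.8],
  ],
  force=45,
)

```text
clock: 4.3
tool_pos: [0.5055, 0.2037, 0.0623]
ee_rot: [-3.108, 0.458, -0.001]
force: [-1.4, 1.9, 5.2]
grip_width: 0.0448
```

Call:
play_rows(
  plan=[
    [0,0,1,0,0.8],
    [0,0,0,0,0.8],
  ],
)

```text
clock: 4.5
tool_pos: [0.5056, 0.2037, 0.0622]
ee_rot: [-3.108, 0.457, -0.002]
force: [-2.2, 3.0, 9.1]
grip_width: 0.0451
```

Call:
play_rows(
  plan=[
    [0,0,0.7,0,0.8],
    [0,0,0.5,0,0.8],
    [0,0,0,0,0.8],
  ],
)

```text
clock: 4.8
tool_pos: [0.5057, 0.2038, 0.0621]
ee_rot: [-3.108, 0.456, -0.002]
force: [-5.2, 1.8, 15.9]
grip_width: 0.0451
```

Call:
play_rows(
  plan=[
    [0,0,0,1,0.8],
    [0,0,0,2,0.8],
    [0,0,0,2,0.8],
    [0,0,0,2,0.8],
    [0,0,0,2,0.8],
  ],
)

```text
clock: 5.3
tool_pos: [0.5057, 0.2038, 0.0621]
ee_rot: [-3.063, 0.698, -0.003]
force: [-5.3, 1.1, 16.1]
grip_width: 0.0452
```

```bash
cat > st.py <<'E'
from h import *
s=bot.observe();R=cv2.Rodrigues(s['ee_rot'])[0]
print('t',s['clock'],s['tool_pos'],'F',s['force'].round(1),'M',s['ft_torque'].round(2),'yaw',np.degrees(np.arctan2(R[1,0],R[0,0])).round(2),'Ftool',(R.T@s['force']).round(1),s['grip_width'])
E
python3 st.py
```

```text
t 5.3 [0.50565169 0.20380838 0.06206812] F [-5.3  1.1 16.1] M [0.35 1.73 0.39] yaw -25.69 Ftool [ -5.2   1.3 -16.1] 0.0452056540640503
```

Call:
play_rows(
  plan=[
    [-0.6,0,0,2,0.8],
    [0,0,0,3,0.8],
    [0,0,0,3,0.8],
    [0,0,0,3,0.8],
    [0,0,0,3,0.8],
  ],
)

```text
clock: 5.8
tool_pos: [0.5056, 0.2039, 0.0621]
ee_rot: [-2.954, 1.067, -0.004]
force: [-4.7, 0.3, 15.5]
grip_width: 0.0452
```

```bash
python3 st.py
python3 - <<'E'
from h import *
f=snap('side','s1');a=cv2.imread('pics/s1.png')[130:215,210:322]
f=snap('scene','sc1');b=cv2.imread('pics/sc1.png')[180:265,230:342]
cv2.imwrite('pics/c2.png',np.vstack([cv2.resize(i,None,fx=3.5,fy=3.5,interpolation=cv2.INTER_CUBIC) for i in (a,b)]))
E
```

```text
t 5.8 [0.50559812 0.20393301 0.06207861] F [-4.7  0.3 15.5] M [0.08 1.2  0.33] yaw -39.72 Ftool [ -3.8   2.7 -15.5] 0.04516027515020261
```

View pics/c2.png

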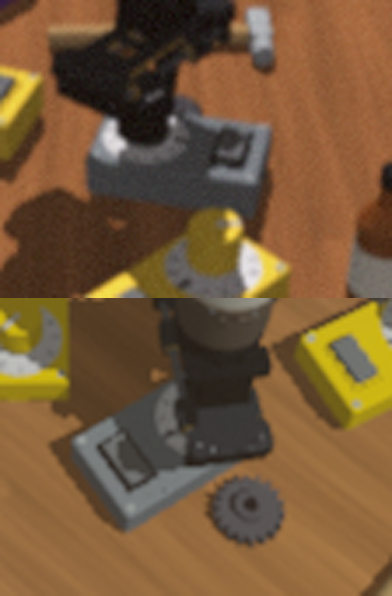

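The timer has kept its heading: key-end corners are at scene (251,223) and (266,242), as before the turn. The dial is turning within the case, so I continue.

Call:
play_rows(
  plan=[
    [0,0,0,3,0.8],
    [0,0,0,3,0.8],
    [0,0,0,3,0.8],
    [0,0,0,3,0.8],
    [0,0,0,3,0.8],
    [0,0,0,3,0.8],
    [0,0,0,3,0.8],
  ],
)

```text
clock: 6.6
tool_pos: [0.5056, 0.2041, 0.0621]
ee_rot: [-2.709, 1.587, -0.003]
force: [-4.4, 0.7, 15.6]
grip_width: 0.0452
```

Call:
play_rows(
  plan=[
    [0,0,0,3,0.8],
    [0,0,0,3,0.8],
    [0,0,0,3,0.8],
    [0,0,0,3,0.8],
    [0,0,0,3,0.8],
    [0,0,0,3,0.8],
  ],
)

```text
clock: 7.2
tool_pos: [0.5057, 0.2041, 0.0621]
ee_rot: [-2.427, 1.991, -0.003]
force: [-2.6, 0.9, 15.2]
grip_width: 0.0454
```

```bash
python3 st.py
```

```text
t 7.2 [0.50571529 0.20414022 0.06209588] F [-2.6  0.9 15.2] M [0.31 1.16 0.38] yaw -78.73 Ftool [ -1.4   2.3 -15.2] 0.04539874410306156
```

Call:
play_rows(
  plan=[
    [0,0,0,3,0.8],
    [0,0,0,3,0.8],
    [0,0,0,3,0.8],
    [0,0,0,3,0.8],
    [0,0,0,3,0.8],
    [0,0,0,2.5,0.8],
    [0,0,0,0,0.8],
    [0,0,0,0,0.8],
  ],
)

```text
clock: 8.0
tool_pos: [0.5058, 0.2042, 0.0621]
ee_rot: [-2.097, 2.335, -0.002]
force: [-3.0, 1.0, 15.0]
grip_width: 0.0452
```

```bash
python3 st.py
```

```text
t 8.0 [0.50582429 0.20420939 0.06208237] F [-3.  1. 15.] M [0.33 1.11 0.22] yaw -96.15 Ftool [ -0.7   3.  -15. ] 0.04515223786449296
```

Call:
play_rows(
  plan=[
    [0,0,-0.7,0,0.8],
    [0,0,-0.7,0,0.8],
    [0,0,0,0,0.5],
    [0,0,0,0,0.3],
    [0,0,0,0,0.2],
    [0,0,0,0,0.2],
  ],
)

```text
clock: 8.6
tool_pos: [0.5039, 0.2029, 0.06]
ee_rot: [2.094, -2.339, -0.0]
force: [-0.3, 0.1, 0.0]
grip_width: 0.0614
```

Call:
play_rows(
  plan=[
    [0,0,-10,0,0.2],
    [0,0,-30,0,0.2],
    [0,0,-40,0,0.2],
    [0,0,-40,0,0.2],
    [0,0,-20,0,0.2],
    [0,0,0,0,0.2],
    [0,0,0,0,0.2],
  ],
)

```text
clock: 9.3
tool_pos: [0.5042, 0.2035, 0.2009]
ee_rot: [-2.096, 2.34, 0.001]
force: [1.0, -0.2, -0.4]
grip_width: 0.0695
```

```bash
python3 st.py
python3 - <<'E'
from h import *
f=snap('wrist','wrist4')
cv2.imwrite('pics/w4.png',cv2.resize(cv2.imread('pics/wrist4.png'),(800,600),interpolation=cv2.INTER_CUBIC))
E
```

```text
t 9.3 [0.50420303 0.20348305 0.20094406] F [ 1.  -0.2 -0.4] M [ 0.07 -0.04 -0.  ] yaw -96.3 Ftool [ 0.1 -1.   0.4] 0.06952549066430537
```

View pics/w4.png

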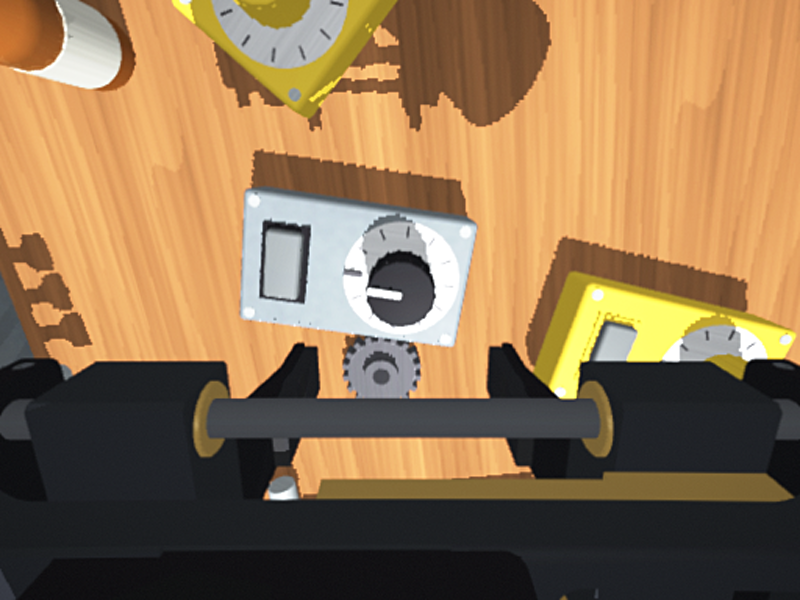

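Pixels in w4: top corners (250,190), (476,220), (455,345) and (242,319). The pointer runs (401,296)→(367,292), the index (345,271)→(360,273), and the key top is centred at about (286,262).

Run:
```python
from h import *
f=load('wrist4');k=1.5625;s=bot.observe();R=cv2.Rodrigues(s['ee_rot'])[0]
g=lambda p,z:ray(f,np.array(p)/k,z)
C=np.array([g(p,.05) for p in((250,190),(242,319),(476,220),(455,345))]);c=C.mean(0);print(C,c)
x=(C[0]+C[1]-C[2]-C[3]);print(np.linalg.norm(x)/2);x/=np.linalg.norm(x);a=lambda v:np.degrees(np.arctan2(v[1],v[0]));print('timer yaw',a(x))
D=c-.035*x; i=g((352,272),.052)
print('ptr',a(g((367,292),.096)-g((401,296),.096)),'idx',a(g((345,271),.052)-g((361,273),.052)),a(i-D))
key=c+.052*x;key2=g((286,262),.06);print('key',key,key2,R.T@(key-s['tool_pos']),R.T@(key2-s['tool_pos']))
```

```text
[[0.60350922 0.12821809 0.05      ]
 [0.62991712 0.22225133 0.05      ]
 [0.44623043 0.1665472  0.05      ]
 [0.46856132 0.26191295 0.05      ]] [0.53705452 0.19473239 0.05      ]
0.16402023675204513
timer yaw -13.753620056892638
ptr -13.303509263107324 idx -13.632290120320066 -13.172544082026288
key [0.58756353 0.18236953 0.05      ] [0.58509606 0.18011921 0.06      ] [ 0.01137647 -0.08577978  0.14980088] [ 0.01389384 -0.08355632  0.13980731]
```

The pointer is at -13.3° and the index at -13.4°, so they are aligned, and the timer hasn't moved. Next I go above the key, turn back and shut the fingers.

Call:
play_rows(
  plan=[
    [4,-29,0,0,1],
    [4,-29,0,0,1],
    [4,-28.7,0,0,1],
    [0,0,0,0,1],
  ],
  force=20,
)

```text
clock: 9.75
tool_pos: [0.5912, 0.1811, 0.1979]
ee_rot: [2.091, -2.339, -0.0]
force: [0.4, -0.4, -0.7]
grip_width: 0.0453
```

Call:
play_rows(
  plan=[
    [0,0,0,-8.2,1],
    [0,0,0,-8.2,1],
    [0,0,0,-8.2,1],
    [0,0,0,-8.2,1],
    [0,0,0,-8.2,1],
    [0,0,0,-8.2,1],
    [0,0,0,-8.2,1],
    [0,0,0,-8.2,1],
    [0,0,0,-8.2,1],
    [0,0,0,-8.2,1],
  ],
)

```text
clock: 10.75
tool_pos: [0.5882, 0.182, 0.199]
ee_rot: [3.116, -0.381, -0.005]
force: [-0.2, 0.3, 0.5]
grip_width: 0.0006
```

Call:
play_rows(
  plan=[
    [0,0,30,0,1],
    [0,0,40,0,1],
    [0,0,30,0,1],
    [0,0,20,0,1],
    [0,0,6,0,1],
    [0,0,0,0,1],
    [0,0,0,0,1],
  ],
)

```text
clock: 11.45
tool_pos: [0.59, 0.1826, 0.0756]
ee_rot: [-3.117, 0.39, -0.002]
force: [0.1, 0.3, 0.4]
grip_width: 0.0007
```

```bash
python3 st.py
python3 - <<'E'
from h import *
f=snap('wrist','wrist5')
cv2.imwrite('pics/w5.png',cv2.resize(cv2.imread('pics/wrist5.png'),(800,600),interpolation=cv2.INTER_CUBIC))
E
```

```text
t 11.45 [0.5899753  0.18260671 0.07555229] F [0.1 0.3 0.4] M [ 0.01 -0.03 -0.  ] yaw -14.25 Ftool [ 0.  -0.3 -0.4] 0.0006559017823702599
```

View pics/w5.png

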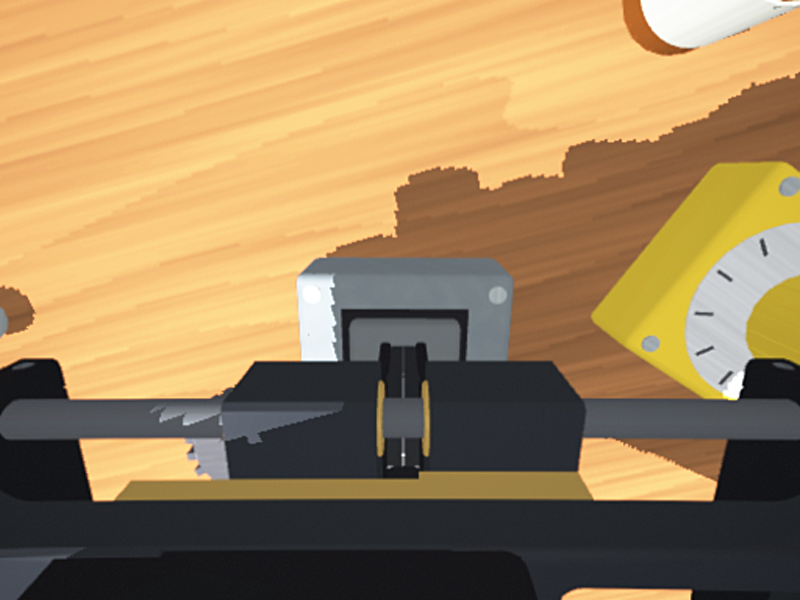

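The shut fingers (about (403,345)) are over the key, whose cap is centred at about x=404. Now I press.

Call:
play_rows(
  plan=[
    [0,0,8,0,1],
    [0,0,5,0,1],
    [0,0,2,0,1],
    [0,0,2,0,1],
    [0,0,1.5,0,1],
    [0,0,0,0,1],
  ],
)

```text
clock: 12.1
tool_pos: [0.5894, 0.1822, 0.0561]
ee_rot: [3.117, -0.39, -0.0]
force: [-1.7, -1.0, 0.4]
grip_width: -0.0001
```

Call:
play_rows(
  plan=[
    [0,0,1,0,1],
    [0,0,1,0,1],
    [0,0,0,0,1],
  ],
)

```text
clock: 12.4
tool_pos: [0.5895, 0.1823, 0.0547]
ee_rot: [3.117, -0.39, 0.0]
force: [-3.0, 0.5, 5.0]
grip_width: 0.0002
```

Call:
play_rows(
  plan=[
    [0,0,1,0,1],
    [0,0,1,0,1],
    [0,0,0,0,1],
  ],
)

```text
clock: 12.7
tool_pos: [0.5896, 0.1823, 0.0534]
ee_rot: [3.117, -0.39, 0.001]
force: [-4.0, -0.5, 8.5]
grip_width: 0.0005
```

Call:
play_rows(
  plan=[
    [0,0,1,0,1],
    [0,0,0.5,0,1],
    [0,0,0,0,1],
    [0,0,0,0,1],
  ],
)

```text
clock: 13.1
tool_pos: [0.5896, 0.1823, 0.0525]
ee_rot: [3.117, -0.39, 0.001]
force: [-4.9, -0.4, 10.5]
grip_width: 0.0004
```

Force climbs about 2.2 N per mm, which is the cushion against the stop, so the key is home. I retreat straight up, back off and look.

Call:
play_rows(
  plan=[
    [0,0,-4,0,1],
    [0,0,-15,0,1],
    [0,0,-40,0,1],
    [0,0,-40,0,1],
    [0,0,-40,0,1],
    [-30,0,-10,0,1],
    [-40,0,0,0,1],
    [-20,0,0,0,1],
    [0,0,0,0,1],
    [0,0,0,0,1],
  ],
)

```text
clock: 14.1
tool_pos: [0.5027, 0.2048, 0.1999]
ee_rot: [-3.117, 0.389, -0.002]
force: [0.2, 0.5, -0.2]
grip_width: 0.0006
```

```bash
python3 st.py
python3 - <<'E'
from h import *
f=snap('wrist','wrist6');snap('scene','sc6');snap('side','s6')
cv2.imwrite('pics/w6.png',cv2.resize(cv2.imread('pics/wrist6.png'),(800,600),interpolation=cv2.INTER_CUBIC))
E
```

```text
t 14.1 [0.50272089 0.20480873 0.19994904] F [ 0.2  0.5 -0.2] M [ 0.03 -0.01  0.04] yaw -14.23 Ftool [ 0.1 -0.6  0.2] 0.0006323107823774392
```

View pics/w6.png

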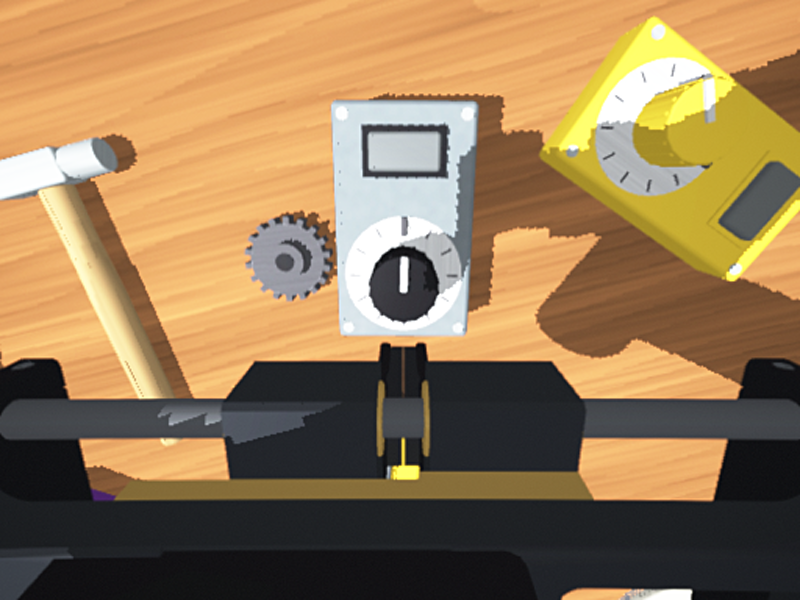

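The pointer bar (404,292)→(404,258) lines up with the index at (404,226). The key cap at (405,151) sits lower in its frame, and the timer, gear and hammer are where they were.

```bash
python3 -c "
from cell import bot
print(bot.job_done())"
```

```text
the job is handed in; nothing more can be done
None
```

The dial is turned to the index, the start key is pressed home, and the job is handed in. The robot is clear of everything, at about 14 s on its clock.

- **Dial:** I gripped it at 45 N and turned it 79.5° clockwise with about 15–16 N of downward force. With the dial released, the pointer measured -13.3° and the index about -13.4°. The last picture, taken after the key press, still shows them in line.
- **Timer:** its heading measured about -14° both before and after the turn, so it did not spin or slide by any amount I could measure.
- **Start key:** I pressed it with the shut fingers to 10.5 N. The force then rose about 2.2 N per mm, which matches the cap's cushion against the stop. That force pattern is my main evidence that the key is home. In the last picture the cap looks lower, but I did not measure its height.
- **Bystanders:** nothing near the timer looked disturbed. The last picture shows the hammer, the big gear and one yellow look-alike in place. I did not check the other items after the moves.

No check failed. The scene and wrist cameras disagreed by about 4 mm on the timer's position, so I corrected the grasp from close wrist pictures.

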